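# Press two glued gift cases under the maul

### The arm

A 6-joint arm with a two-finger parallel gripper is mounted at the origin on the work surface. World frame = base frame: x ahead of the robot, y to its left, z up, the work surface at z = 0. Lengths are in m, angles in rad, forces in N, time in s.
With the tool pointing down it reaches from about 0.325 to 0.775 m from the base axis. Payload 9.3 kg.
Tool frame: the origin (TCP) lies midway between the tips of the shut fingers; the grasp point (between the pads) lies 19 mm behind it; z points along the fingers, y is the line along which they close (so a half turn about z gives the same grasp; the last joint's range is limited). The gripper opens to 85 mm and grips with 20 to 120 N. Pads are 22 mm wide; open, the fingers measure 114 mm over their backs; the gripper's body (76 mm by 85 mm) begins 54 mm behind the grasp point. The pads swing forward as they close: fully open they stand 13 mm farther back than shut.
Start: joints at [1.004, 0.259, 0.021, 1.334, 0, 1.418], TCP at [0.221, 0.504, 0.231] pointing down, gripper open.
Joint ranges: [-3.04, 3.04], [-0.91, 1.82], [-1.04, 1.36], [-1.92, 1.95], [-1.52, 1.45], [-3.14, 3.14]. Speed limits (rad/s): [2.22, 2.22, 2.79, 3.14, 3.14, 3.14].

### API

Orientations are given as a rotation vector (axis times angle).
In Python, from station import arm gives the robot as it stands. The module is installed in compiled form; this text tells all that it offers.
- The arm moves only by the shell command python3 -m inch 'ROWS' [FORCE]. ROWS is a JSON object of lists of equal length, an entry for each row: "claw": the finger opening in m, from 0 to 0.0854; "dp": the shift along the tool's x, y, z in m, a list of three; "turn": the turn about the tool's z in degrees. A call has exactly 5 rows; each row shifts and turns the commanded pose from where the row before left it, along the tool's axes as they then stand; what a row does not reach is not made up. A row lasts 1/8 s, in which the tool goes at most 62.5 mm and 10.7 degrees, less where a joint would pass 70% of its speed; a pose out of reach is approached as far as the arm can. A call is refused whole if a number of a shift passes 0.0625 or a number of a turn 10.7, either way. A call with a gripper value outside its range is refused whole. The fingers move at their own pace and stop on an object; FORCE is the grip in N (left out, the last holds). Time passes only in rows, so rows that do not move let the fingers close, or fill a call up. It gives the time, the measured TCP pose, the force, the opening and the grip force at its end, in the units of the state.
- arm.state(): the state, without advancing time (a new reading comes with each control period).
- arm.grab_frame(name): name is "scene" or "top" or "wrist"; returns the picture (400x640x3 uint8, blue, green, red); there is no depth.
- arm.get_calibration(name): a dict with "camera_matrix" (3x3 intrinsics, pixels), "D" ([k1, k2, p1, p2, k3] as OpenCV has them; the pictures are not rectified), "xyz" and "attitude" of the camera in the world; the wrist camera has in their place "tool_from_camera" (4x4, takes a point from camera to tool coordinates, whose origin is the TCP and whose axes are the flange's). Camera axes: x right, y up, looking along -z (the intrinsics and any distortion apply to the point x, -y, -z); pixel columns grow to the right and rows downward; lengths in m; the calibration is good to about 2 mm. A picture is of the moment at which its call begins: read the wrist's pose just before it. get_calibration takes no time and is no camera call.
- arm.job_done(): hands the job in; it is judged then, once.
Trained networks look in the newest picture that a camera, given by its name, has taken for a name from the list of things; names that differ only in an ending like _2 or _b are one class to them, and where a whole thing is asked for, a point or a joint stands for the part that bears it (a point fixed in the world has none). Each returns a list of dicts, best first, with "score" (0 to 1); they miss things now and then, are a little off and sometimes report something else, mostly with a low value. They report only what shows in the picture. A call takes as long as a camera call. They do not tell look-alikes from the thing itself.
- arm.recognise(camera, label): "position" ([x, y, z] in m, in world coordinates, good to about 4 mm: the middle of the surface that is visible of it).
The state is a dict: "time_s": time; "q": joint angles; "joint_velocities": joint speeds; "joint_torque": joint torques, N m; "ee_pos": TCP position; "tool_rot": TCP orientation; "force": force on the tool from outside, world axes, zero at the start; "wrist_torque": the same for the moment, N m; "opening": finger opening in m; "finger_force": force on a finger pad.
Only numpy, scipy, OpenCV 4.12 (cv2) and the standard library are available. Lean on these libraries where they do the work, as an engineer would, in place of code of your own. Each camera call takes 0.05 s, during which the arm holds its last target. There are 200 camera calls.

### The job

The lids of these two gift cases have just been glued: first put the blue case squarely on top of the gold one, lying the same way, and let go. Then pull the maul (dark-brown wooden handle) up out of the wooden tool holder and stand it upright, head down, in the middle of the blue case as a weight. Set both down gently without dropping them, and leave the gold case, the other tools in the holder and everything else where they are.

Things in the scene. Friction and masses are not known exactly. Their poses are not given: they have to be found in the camera images.
- upper_case: the blue closed gift case with cream bands, 140 x 58 x 40 mm (x, y, z), 0.18 kg, lying flat on the table at the start; origin: centre of its underside, x along its length, z up
- lower_case: the gold closed gift case with brown bands, 140 x 58 x 40 mm (x, y, z), loose, lying flat on the white punching board; origin: centre of its underside, x along its length, z up
- board: the white plastic punching board, 190 x 110 x 20 mm, fixed on the table; origin: centre of its underside, x along its length
- maul: the leatherworker's maul, 165 mm tall, standing head down in one well of the holder: cream nylon head, diameter 44 mm, from 0 to 70 mm above its origin; dark-brown wooden handle, diameter 26 mm, from 70 to 165 mm, with a thin brass band near the top and a brass collar at the head; about 0.32 kg; origin: centre of the head's flat end face (the lowest point), z up along the handle
- rack: the open-topped plywood tool holder, 78 x 252 x 75 mm (x, y, z), fixed, three wells in a row along its y, 82 mm apart, each 66 x 76 mm, floor 6 mm above the table, walls 6 mm; one tool stands in each well, which in which varies; origin: centre of its underside
- blue_tool: mallet with a black rubber head and a blue handle (diameter 24 mm), 155 mm tall, standing head down in another well of the holder; must stay there; origin: centre of its lower end face
- yellow_tool: setter with a steel head and a yellow handle (diameter 24 mm), 145 mm tall, standing head down in another well of the holder; must stay there; origin: centre of its lower end face
- glue_jar: glue jar with a white cap, diameter 60 mm, 75 mm tall, bystander; origin: centre of its underside
- mug: white mug, diameter 76 mm, 85 mm tall, bystander; origin: centre of its underside
- red_pouch: red hard card case, 75 x 110 x 30 mm, bystander; origin: centre of its underside
- hammer: hammer lying on the table near the far edge, bystander; x along its handle towards the head
- tin: flat round aluminium tin, diameter 72 mm, 30 mm tall, bystander; origin: centre of its underside
Things that resemble listed ones, but are neither listed nor needed, are in the scene too. What is shaped like the upper_case but green or turquoise is not meant.

How it is judged:
On the way, in this order (a step that is already met when the one before it is completed fails the run):
1. the blue case lies squarely on the gold one, let go, while the maul still stands in the holder (horizontal distance between upper_case and lower_case below 0.012 m and angle between the x axis of upper_case and the x axis of lower_case, either way round below 0.15 rad and z of upper_case in the frame of lower_case between 0.036 and 0.044 m and angle between upper_case's own z axis and vertical below 0.05 rad and linear speed of upper_case below 0.03 m/s and contact force between upper_case and the fingers below 0.1 N and z of maul in the frame of rack below 0.03 m), for 0.2 s.
2. the maul has been pulled up clear of the holder (z of maul in the frame of rack above 0.072 m), for 0.1 s.
At the end, for the whole second after the job is handed in: Blue case flat on the gold one (centres within 12 mm, parallel within 0.15 rad); gold one on the board within 25 mm of its start; maul upright (0.07 rad), head down on the blue case within 20 mm of its middle; all at rest; the other two tools still in the holder (horizontal distance between upper_case and lower_case below 0.012 m and angle between the x axis of upper_case and the x axis of lower_case, either way round below 0.15 rad and z of upper_case in the frame of lower_case between 0.036 and 0.044 m and angle between upper_case's own z axis and vertical below 0.05 rad and linear speed of each of upper_case, maul below 0.03 m/s and horizontal distance between maul and upper_case below 0.02 m and z of maul in the frame of upper_case between 0.036 and 0.044 m and angle between maul's own z axis and vertical below 0.07 rad and distance of lower_case from where it was at the start of the episode below 0.025 m and z of lower_case in the frame of board between 0.015 and 0.025 m and z of each of blue_tool, yellow_tool in the frame of rack below 0.03 m and horizontal distance between each of blue_tool, yellow_tool and rack below 0.13 m); the robot touches nothing.
It fails at once if another tool is pulled out of the holder (z of any of blue_tool, yellow_tool in the frame of rack above 0.045 m).
It fails at once if a bystander (jar, mug, red case, hammer, tin) is pushed more than 50 mm (distance of any of glue_jar, mug, red_pouch, hammer, tin from where it was at the start of the episode above 0.05 m).
It fails at once if the jar or the mug is knocked over (angle between any of glue_jar, mug's own z axis and vertical above 0.6 rad).
It fails at once if the maul or the blue case is dropped (falls free of the fingers at more than 0.6 m/s, some 20 mm) ((linear speed of maul above 0.6 m/s and contact force between maul and the fingers below 0.05 N) or (linear speed of upper_case above 0.6 m/s and contact force between upper_case and the fingers below 0.05 N)).
It also fails if it takes over 50 s, if anything falls off the work surface, if the arm or the gripper's body presses on something with over 40 N, if the wrist force passes 120 N, or if a joint passes its speed limit or range.

## Working session

There is one attempt and no reset: what is moved stays moved. The work goes in short steps, Python scripts to look and compute and a shell command to move; the robot and the scene stay as the last step left them, time stands still between calls to the robot, and variables do not carry over. Pictures are saved under pics/ and viewed, at most 12 in all, crops included, and the job is handed in when it is done.

```bash
mkdir -p pics
python3 - <<'E'
from station import arm
import cv2
s=arm.state();print(s)
for c in("top","scene"):
    im=arm.grab_frame(c);cv2.imwrite(f"pics/{c}0.png",im)
    k=arm.get_calibration(c);print(c,k)
    for n in["upper_case","lower_case","maul","rack","board","blue_tool","yellow_tool","glue_jar","mug","tin","red_pouch","hammer"]:
        print(n,[(([round(float(v),3) for v in d["position"]]),round(d["score"],2)) for d in arm.recognise(c,n)[:4]])
E
```

```text
{'time_s': 0.0, 'q': array([ 1.00439522e+00,  2.59190186e-01,  2.07774111e-02,  1.33371614e+00,
       -6.63118879e-06,  1.41815446e+00]), 'joint_velocities': array([-3.78365444e-04,  8.80280948e-05,  5.05574314e-04,  4.78077873e-04,
        3.43607185e-04,  3.83684159e-04]), 'joint_torque': array([ 2.72689504e-03, -5.55636334e+01,  3.44530821e+01,  1.35356167e-02,
       -5.77728747e-05,  1.70906753e-05]), 'ee_pos': array([0.22100494, 0.50333769, 0.23067343]), 'tool_rot': array([-6.45210146e-01, -3.07414994e+00,  1.96276456e-03]), 'force': array([-0.70157509,  0.18381616,  0.51334995]), 'wrist_torque': array([ 0.01131504,  0.01773097, -0.00819604]), 'finger_force': 0.0, 'opening': 0.08549895392373204}
top {'camera_matrix': array([[388.89873572,   0.        , 316.28631283],
       [  0.        , 388.89873572, 200.81927131],
       [  0.        ,   0.        ,   1.        ]]), 'D': array([0.00366762, 0.        , 0.        , 0.        , 0.        ]), 'xyz': array([ 0.35158088, -0.01149778,  0.97096002]), 'attitude': array([ 0.1276606 , -0.15432917, -1.58093621])}
upper_case [([0.471, -
[... 1071 characters left out ...]
pper_case [([0.388, -0.405, 0.039], 0.91), ([0.227, -0.309, 0.037], 0.89), ([0.487, -0.265, 0.041], 0.7)]
lower_case [([0.586, -0.022, 0.056], 0.89), ([0.632, -0.037, 0.022], 0.39)]
maul [([0.495, 0.309, 0.105], 0.81), ([0.689, 0.158, 0.055], 0.73), ([0.809, 0.129, 0.026], 0.66)]
rack [([0.498, 0.22, 0.052], 0.64)]
board [([0.633, -0.036, 0.018], 0.65)]
blue_tool [([0.467, 0.147, 0.096], 0.52)]
yellow_tool [([0.487, 0.23, 0.102], 0.68)]
glue_jar [([0.685, 0.155, 0.053], 0.92), ([0.644, -0.373, 0.033], 0.68)]
mug []
tin [([0.642, -0.373, 0.034], 0.66)]
red_pouch [([0.75, -0.232, 0.031], 0.76)]
hammer [([0.485, -0.27, 0.045], 0.73), ([0.804, 0.129, 0.023], 0.62), ([0.484, 0.233, 0.103], 0.37)]
```

View pics/top0.png

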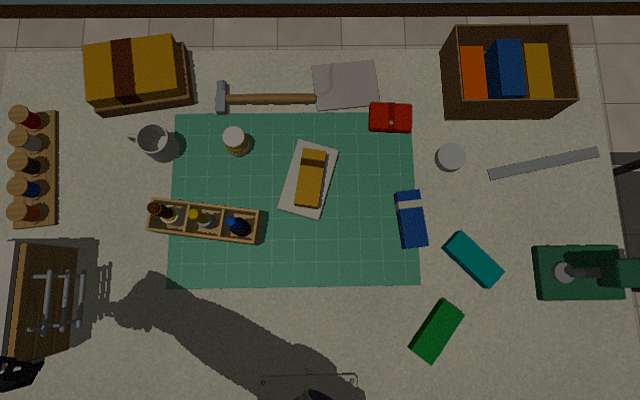

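View pics/scene0.png

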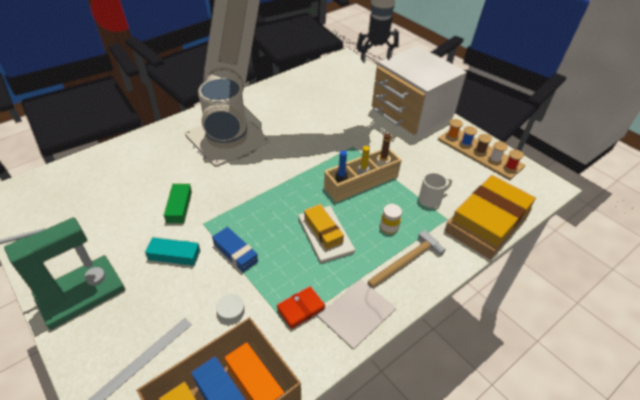

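Candidates in the top picture are blue with a cream band at (411,219), turquoise at (473,258) and green at (436,330). Only (411,219) fits "blue with cream bands". The gold case lies on the white board at (310,178), and the big gold box at (135,72) is not on the board. The maul has the dark-brown handle at about (155,208) in the leftmost well. I'll fit box outlines and confirm this in a crop.

```bash
cat > h.py <<'E'
import numpy as np,cv2
from scipy.spatial.transform import Rotation as R
from scipy.optimize import minimize
from station import arm
F=np.diag([1.,-1,-1])
def cam(n,st=None):
    k=arm.get_calibration(n)
    if "xyz" in k: Rw=R.from_rotvec(k["attitude"]).as_matrix();t=np.array(k["xyz"])
    else:
        T=np.array(k["tool_from_camera"]);Rt=R.from_rotvec(st["tool_rot"]).as_matrix()
        Rw=Rt@T[:3,:3];t=Rt@T[:3,3]+st["ee_pos"]
    return np.array(k["camera_matrix"]),np.array(k["D"]),Rw,t
def proj(c,P):
    K,D,Rw,t=c;Rc=F@Rw.T
    return cv2.projectPoints(np.atleast_2d(P).astype(float),cv2.Rodrigues(Rc)[0],-Rc@t,K,D)[0][:,0]
def ray(c,uv,z):
    K,D,Rw,t=c
    p=cv2.undistortPoints(np.array(uv,float).reshape(-1,1,2),K,D)[:,0]
    d=np.c_[p[:,0],-p[:,1],-np.ones(len(p))]@Rw.T
    return t+d*((z-t[2])/d[:,2])[:,None]
def box(x,y,a,z0,L=.14,W=.058,H=.04):
    X=np.array([[i*L/2,j*W/2] for i in(-1,1) for j in(-1,1)])
    X=X@np.array([[np.cos(a),np.sin(a)],[-np.sin(a),np.cos(a)]])+[x,y]
    return np.r_[np.c_[X,[z0]*4],np.c_[X,[z0+H]*4]]
S=4
def hullmask(pts,shape):
    m=np.zeros((shape[0]*S,shape[1]*S),np.uint8)
    h=cv2.convexHull(np.round((pts+.5)*S).astype(np.int32)) ;cv2.fillConvexPoly(m,h,1);return m>0
def fit(c,mask,p0,z0):
    M=cv2.resize(mask.astype(np.uint8),None,fx=S,fy=S,interpolation=cv2.INTER_NEAREST)
    pts=cv2.findNonZero(M);m=np.zeros_like(M);cv2.fillConvexPoly(m,cv2.convexHull(pts),1);m=m>0
    def f(p):
        h=hullmask(proj(c,box(p[0],p[1],p[2],z0)),mask.shape);return 1-(h&m).sum()/(h|m).sum()
    best=min((minimize(f,[p0[0],p0[1],a],method="Nelder-Mead",options=dict(initial_simplex=[[p0[0],p0[1],a],[p0[0]+.01,p0[1],a],[p0[0],p0[1]+.01,a],[p0[0],p0[1],a+.2]],xatol=1e-4,fatol=1e-5)) for a in p0[2]),key=lambda r:r.fun)
    return best.x,1-best.fun
def blob(m,uv):
    m=cv2.morphologyEx(m.astype(np.uint8),cv2.MORPH_CLOSE,np.ones((5,5)))  
    n,l,s,cc=cv2.connectedComponentsWithStats(m)
    i=min((i for i in range(1,n) if s[i,4]>80),key=lambda i:np.hypot(*(cc[i]-uv)));return l==i
E
python3 - <<'E'
from h import *
im=cv2.imread("pics/top0.png");c=cam("top");H=cv2.cvtColor(im,cv2.COLOR_BGR2HSV)
yy,xx=np.mgrid[:400,:640]
mb=cv2.inRange(H,(105,90,30),(130,255,255))>0;mb&=(abs(xx-411)<30)&(abs(yy-219)<40)
mg=cv2.inRange(H,(8,110,40),(30,255,255))>0;mg&=(abs(xx-310)<30)&(abs(yy-178)<40)
out=im.copy()
for m,p,z in((mb,(.471,-.254),0),(mg,(.576,-.01),.02)):
    m=cv2.morphologyEx(m.astype(np.uint8),cv2.MORPH_OPEN,np.ones((2,2)))
    r,i=fit(c,m,(*p,(-.4,0,.4)),z);print(r,i)
    for q in proj(c,box(*r,z)):cv2.circle(out,tuple(int(round(v)) for v in q),0,(255,0,255),-1)
for n,q in(("maul",(.483,.304)),("yel",(.472,.231))): print(n,proj(c,[*q,.171]))
a=cv2.resize(out[110:260,270:500],None,fx=3.4,fy=3.4,interpolation=cv2.INTER_NEAREST)
a=a[:,:560];b=cv2.resize(im[190:255,140:270],(a.shape[1]*1//1,280));
cv2.imwrite("pics/crop1.png",np.r_[a[:320+190],cv2.resize(im[190:250,140:270],(560,258))[:90*0+258]][:768])
cv2.imwrite("pics/crop1.png",cv2.resize(np.r_[a,cv2.resize(im[190:250,140:270],(560,258))],None,fx=.78,fy=.78))
E
```

```text
[ 0.47280413 -0.26321029  0.09199495] 0.9636567279468562
[ 0.5752688  -0.01639342 -0.16824136] 0.9612692291570608
maul [[156.71691556 209.29852594]]
yel [[192.02763506 214.07403035]]
```

View pics/crop1.png

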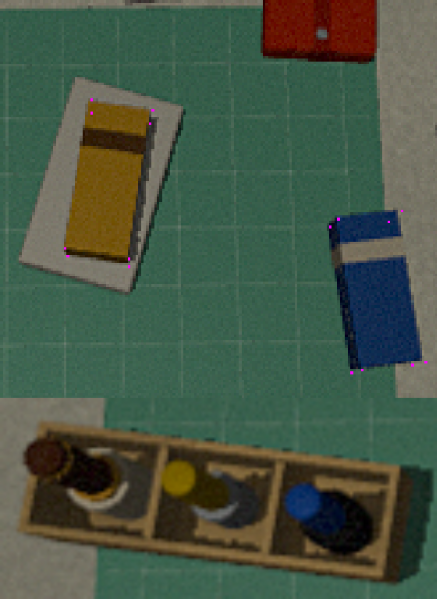

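The crop confirms the blue case with a cream band, the gold case on the board and the brown-handled maul in the left well. Next I'll work out the move to above the blue case.

```bash
cat >> h.py <<'E'
def plan(xyz,yaw):
    "shift in present tool axes and turn (deg) so that tool y lies along yaw (mod pi)"
    s=arm.state();Rt=R.from_rotvec(s["tool_rot"]).as_matrix();d=np.array(xyz)-s["ee_pos"]
    ty=np.arctan2(Rt[1,1],Rt[0,1]);dy=(yaw-ty+np.pi/2)%np.pi-np.pi/2
    print("t",round(s["time_s"],2),"ee",s["ee_pos"].round(4),"ty",round(ty,4),"q6",s["q"][5].round(3),"zax",Rt[:,2].round(4))
    print("shift(tool mm)",(Rt.T@d*1000).round(1),"turn",round(-np.degrees(dy),2),"(z down)")
E
python3 - <<'E'
from h import *
c=cam("top");print(ray(c,[[153.4,207.9]],.171))
plan((.471,-.26,.23),.092+np.pi/2)
k=arm.get_calibration("wrist");print(k)
E
```

```text
[[0.48602564 0.31097577 0.171     ]]
t 1.3 ee [0.2211 0.5036 0.2313] ty 1.157 q6 1.418 zax [-1.e-04 -0.e+00 -1.e+00]
shift(tool mm) [-535.8 -598.6    1.3] turn -28.98 (z down)
{'camera_matrix': array([[343.39625021,   0.        , 322.73098812],
       [  0.        , 343.39625021, 195.60091221],
       [  0.        ,   0.        ,   1.        ]]), 'D': array([-0.01374506,  0.        ,  0.        ,  0.        ,  0.        ]), 'tool_from_camera': array([[-1.48171424e-04,  9.62059651e-01,  2.72839157e-01,
         6.98949399e-02],
       [ 9.99999910e-01,  2.51174385e-04, -3.42594997e-04,
         4.91974011e-04],
       [-3.98127031e-04,  2.72839082e-01, -9.62059602e-01,
        -1.42370679e-01],
       [ 0.00000000e+00,  0.00000000e+00,  0.00000000e+00,
         1.00000000e+00]])}
```

```bash
A='{"claw":[0.085,0.085,0.085,0.085,0.085],"dp":[[-0.036,-0.040,0],[-0.036,-0.040,0],[-0.036,-0.040,0],[-0.036,-0.040,0],[-0.036,-0.040,0]],"turn":[0,0,0,0,0]}'
python3 -m inch '{"claw":[0.085,0.085,0.085,0.085,0.085],"dp":[[-0.036,-0.040,0],[-0.036,-0.040,0],[-0.036,-0.040,0],[-0.036,-0.040,0],[-0.036,-0.040,0]],"turn":[0,0,0,0,0]}'
python3 -m inch '{"claw":[0.085,0.085,0.085,0.085,0.085],"dp":[[-0.036,-0.040,0],[-0.036,-0.040,0],[-0.036,-0.040,0],[-0.036,-0.040,0],[-0.036,-0.040,0]],"turn":[0,0,0,0,0]}'
python3 -m inch '{"claw":[0.085,0.085,0.085,0.085,0.085],"dp":[[-0.036,-0.040,0],[-0.036,-0.040,0],[-0.036,-0.040,0],[-0.036,-0.040,0],[-0.036,-0.040,0]],"turn":[0,0,0,0,0]}'
python3 -m inch '{"claw":[0.085,0.085,0.085,0.085,0.085],"dp":[[0,0,0],[0,0,0],[0,0,0],[0,0,0],[0,0,0]],"turn":[-9.7,-9.7,-9.6,0,0]}'
python3 - <<'E'
from h import *
plan((.471,-.26,.23),.092+np.pi/2)
s=arm.state();im=arm.grab_frame("wrist");cv2.imwrite("pics/w1.png",im);c=cam("wrist",s)
H=cv2.cvtColor(im,cv2.COLOR_BGR2HSV);m=cv2.inRange(H,(105,90,30),(130,255,255))
n,l,st,cc=cv2.connectedComponentsWithStats(m);i=[j for j in range(1,n) if st[j,4]>200];print(st[i],cc[i].round())
E
```

```text
time_s: 1.92
ee_pos: [0.3058, 0.2466, 0.2315]
tool_rot: [0.644, 3.074, 0.001]
force: [1.0, -0.1, 0.2]
opening: 0.0851
finger_force: 0.0
time_s: 2.55
ee_pos: [0.3902, -0.0093, 0.2316]
tool_rot: [0.646, 3.074, 0.0]
force: [1.1, 1.2, -0.5]
opening: 0.0848
finger_force: 0.0
time_s: 3.18
ee_pos: [0.4746, -0.2648, 0.2314]
tool_rot: [0.646, 3.074, -0.0]
force: [1.0, -0.1, 0.1]
opening: 0.0848
finger_force: 0.0
time_s: 3.8
ee_pos: [0.4743, -0.2629, 0.2313]
tool_rot: [0.139, -3.138, -0.0]
force: [0.2, 1.0, -0.7]
opening: 0.0851
finger_force: 0.0
t 3.8 ee [ 0.4743 -0.2629  0.2313] ty 1.6596 q6 -0.75 zax [-0.  0. -1.]
shift(tool mm) [3.  3.1 1.3] turn -0.19 (z down)
[[ 296   99   60   99 5732]
 [ 299  214   56   24 1215]] [[326. 147.]
 [327. 225.]]
```

View pics/w1.png

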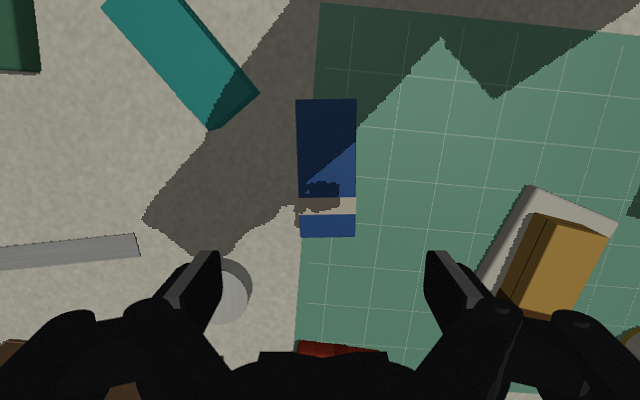

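The wrist view shows the blue case between the fingers, columns 296–356 and rows 99–238, nearly aligned. The turquoise one is well away at (190,60).

```bash
cat >> h.py <<'E'
def wfit(im,s,lo,hi,win,p0,z0):
    c=cam("wrist",s);H=cv2.cvtColor(im,cv2.COLOR_BGR2HSV);m=cv2.inRange(H,lo,hi)
    x0,x1,y0,y1=win;w=np.zeros_like(m);w[y0:y1,x0:x1]=m[y0:y1,x0:x1]
    w=cv2.morphologyEx(w,cv2.MORPH_OPEN,np.ones((3,3)))>0
    return fit(c,w,p0,z0)
E
python3 - <<'E'
from h import *
s=arm.state();im=cv2.imread("pics/w1.png")
r,i=wfit(im,s,(105,90,20),(130,255,255),(270,380,80,250),(.471,-.26,(0,.09,.2)),0);print(r,i)
c=cam("wrist",s);print(proj(c,box(*r,0)).round(1))
plan((r[0],r[1],.012),r[2]+np.pi/2)
E
```

```text
[ 0.47453477 -0.2587838   0.109171  ] 0.9781976189203431
[[296.8  99. ]
 [352.1  97.8]
 [301.6 224.4]
 [351.7 223.4]
 [293.7  99.1]
 [355.6  97.8]
 [299.4 237.9]
 [354.8 236.8]]
t 3.85 ee [ 0.4743 -0.2629  0.2313] ty 1.6602 q6 -0.75 zax [ 0.e+00 -1.e-04 -1.e+00]
shift(tool mm) [ -0.6   4.1 219.3] turn -1.13 (z down)
```

```bash
python3 -m inch '{"claw":[0.085,0.085,0.085,0.085,0.085],"dp":[[0,0.004,0.030],[0,0,0.050],[0,0,0.050],[0,0,0.050],[0,0,0.036]],"turn":[-1,0,0,0,0]}'
python3 -m inch '{"claw":[0.085,0.055,0.050,0.050,0.050],"dp":[[0,0,0],[0,0,0],[0,0,0],[0,0,0],[0,0,0]],"turn":[0,0,0,0,0]}' 35
python3 -m inch '{"claw":[0.050,0.050,0.050,0.050,0.050],"dp":[[0,0,0],[0,0,0],[0,0,0],[0,0,0],[0,0,0]],"turn":[0,0,0,0,0]}'
```

```text
time_s: 4.47
ee_pos: [0.4734, -0.2584, 0.0134]
tool_rot: [0.169, -3.136, -0.001]
force: [0.4, -0.1, 0.4]
opening: 0.0852
finger_force: 0.0
time_s: 5.1
ee_pos: [0.475, -0.2596, 0.0172]
tool_rot: [-0.172, 3.134, -0.003]
force: [-0.2, 0.1, 7.5]
opening: 0.0577
finger_force: 38.6
time_s: 5.72
ee_pos: [0.4749, -0.2596, 0.0173]
tool_rot: [-0.172, 3.134, -0.003]
force: [-0.8, 0.7, 7.2]
opening: 0.0572
finger_force: 38.6
```

```bash
python3 -m inch '{"claw":[0.050,0.050,0.050,0.050,0.050],"dp":[[0,0,-0.010],[0,0,-0.040],[0,0,-0.050],[0,0,-0.050],[0,0,-0.030]],"turn":[0,0,0,0,0]}'
python3 - <<'E'
from h import *
plan((.575,-.015,.20),-.168+np.pi/2)
E
```

```text
time_s: 6.35
ee_pos: [0.4742, -0.2591, 0.199]
tool_rot: [-0.172, 3.134, -0.004]
force: [-0.0, -0.4, -1.4]
opening: 0.0573
finger_force: 38.7
t 6.35 ee [ 0.4742 -0.2591  0.199 ] ty 1.6805 q6 -0.765 zax [ 0.0029 -0.0023 -1.    ]
shift(tool mm) [-126.9  231.6   -1.3] turn 15.91 (z down)
```

```bash
python3 -m inch '{"claw":[0.050,0.050,0.050,0.050,0.050],"dp":[[-0.035,0.025,0],[-0.050,0.035,0],[-0.050,0.035,0],[-0.050,0.035,0],[-0.035,0.030,0]],"turn":[0,0,0,0,0]}'
python3 -m inch '{"claw":[0.050,0.050,0.050,0.050,0.050],"dp":[[-0.013,0.020,0],[-0.013,0.020,0],[0,0.020,0],[0,0,0],[0,0,0]],"turn":[0,0,0,8,7.9]}'
python3 -m inch '{"claw":[0.050,0.050,0.050,0.050,0.050],"dp":[[0,0,0],[0,0,0],[0,0,0],[0,0,0],[0,0,0]],"turn":[0,0,0,0,0]}'
python3 - <<'E'
from h import *
plan((.575,-.015,.20),-.168+np.pi/2)
s=arm.state();im=arm.grab_frame("wrist");cv2.imwrite("pics/w2.png",im);np.save("s2.npy",s,allow_pickle=True)
r,i=wfit(im,s,(8,110,20),(30,255,255),(200,450,0,300),(.575,-.015,(-.17,-.1)),.02);print(r,i)
print(proj(cam("wrist",s),box(*r,.02)).round(1))
E
```

```text
time_s: 6.98
ee_pos: [0.6764, -0.0738, 0.1959]
tool_rot: [-0.174, 3.136, -0.0]
force: [0.5, -0.3, -1.2]
opening: 0.0575
finger_force: 38.6
time_s: 7.6
ee_pos: [0.6935, -0.0129, 0.196]
tool_rot: [0.27, 3.13, -0.0]
force: [0.3, -0.3, -1.9]
opening: 0.0573
finger_force: 38.6
time_s: 8.22
ee_pos: [0.6944, -0.0133, 0.1952]
tool_rot: [-0.263, -3.131, -0.0]
force: [-0.3, -0.3, -1.0]
opening: 0.057
finger_force: 38.6
t 8.22 ee [ 0.6944 -0.0133  0.1952] ty 1.4034 q6 0.027 zax [-1.e-04  0.e+00 -1.e+00]
shift(tool mm) [117.4 -21.5  -4.8] turn 0.04 (z down)
[ 0.55164631 -0.00808692 -0.16580809] 0.9883896222879274
[[ 260.9  -88.6]
 [ 334.8  -88.8]
 [ 268.5   96.3]
 [ 333.7   96.1]
 [ 250.7 -119.4]
 [ 336.9 -119.8]
 [ 260.7   96. ]
 [ 335.3   95.8]]
```

View pics/w2.png

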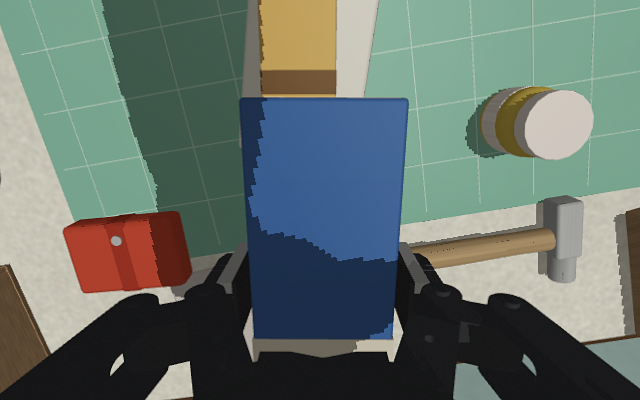

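The held blue case is square in the gripper, its far edge from (240,98) to (408,98), but it hides the near end of the gold case. I'll shift aside so that the whole gold case shows.

```bash
python3 -m inch '{"claw":[0.050,0.050,0.050,0.050,0.050],"dp":[[0.015,-0.035,0],[0.015,-0.040,0],[0.015,-0.040,0],[0.015,-0.040,0],[0.010,-0.015,0]],"turn":[0,0,0,0,0]}'
python3 -m inch '{"claw":[0.050,0.050,0.050,0.050,0.050],"dp":[[0,0,0],[0,0,0],[0,0,0],[0,0,0],[0,0,0]],"turn":[0,0,0,0,0]}'
python3 - <<'E'
from h import *
s2=np.load("s2.npy",allow_pickle=True).item();c=cam("wrist",s2)
# held case: far top edge in tool frame
P=ray(c,[[240.5,98.5],[408,98.5]],s2["ee_pos"][2]+.0228);Rt=R.from_rotvec(s2["tool_rot"]).as_matrix()
print("held far edge, tool mm",((P-s2["ee_pos"])@Rt*1000).round(1))
s=arm.state();im=arm.grab_frame("wrist");cv2.imwrite("pics/w3.png",im)
r,i=wfit(im,s,(8,110,20),(30,255,255),(415,640,0,300),(.575,-.015,(-.17,-.1)),.02);print(r,i)
q=proj(cam("wrist",s),box(*r,.02));print(q.round(1))
for p in q:cv2.circle(im,tuple(int(round(v)) for v in p),2,(255,0,255),-1)
cv2.imwrite("pics/w3b.png",im)
plan((r[0],r[1],.20),r[2]+np.pi/2)
E
```

```text
time_s: 8.9
ee_pos: [0.596, -0.171, 0.1954]
tool_rot: [0.266, 3.13, -0.0]
force: [0.5, 1.3, -1.9]
opening: 0.057
finger_force: 38.6
time_s: 9.52
ee_pos: [0.5972, -0.1688, 0.1952]
tool_rot: [-0.262, -3.131, -0.0]
force: [0.4, -0.7, -2.5]
opening: 0.0572
finger_force: 38.6
held far edge, tool mm [[ 69.7 -26.9 -22.8]
 [ 69.7  29.3 -22.8]]
[ 0.57693263 -0.00510555 -0.13422594] 0.6093897689893758
[[469.6  42.4]
 [536.9  40.5]
 [457.9 199. ]
 [517.7 197.1]
 [491.7  34.1]
 [568.9  31.9]
 [475.6 212.2]
 [543.1 210. ]]
t 9.57 ee [ 0.5971 -0.1689  0.1952] ty 1.4035 q6 -0.244 zax [-1.e-04  0.e+00 -1.e+00]
shift(tool mm) [ 47.2 158.2  -4.8] turn -1.89 (z down)
```

View pics/w3b.png

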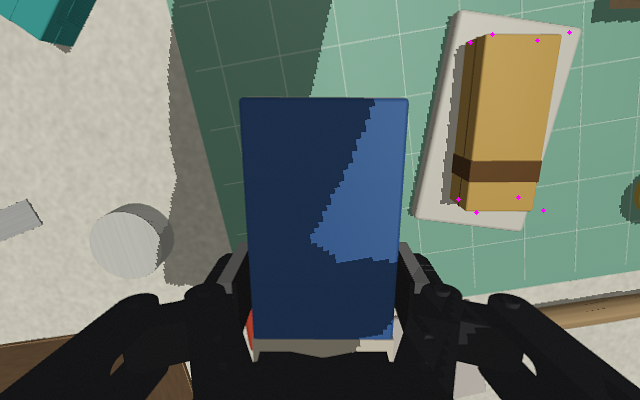

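The whole gold case shows, with its top face at about (490,35), (561,35), (534,210), (465,210). The jar at (630,200) got into the mask, so I'll refit with a tighter window.

Run:
```python
from h import *
s=arm.state();im=cv2.imread("pics/w3.png")
for lo in((8,110,20),(8,90,10)):
    r,i=wfit(im,s,lo,(30,255,255),(430,590,20,225),(.575,-.012,(-.17,-.1)),.02);print(r,i)
c=cam("wrist",s);print(proj(c,box(*r,.02)).round(1)); P=ray(c,[[490,35],[561,35],[534,210],[465,210]],.06);print(P.round(4),P.mean(0))
plan((r[0],r[1],.20),r[2]+np.pi/2)
```

```text
[ 0.57605758 -0.01208961 -0.16421293] 0.9843713091932792
[ 0.57594772 -0.01204509 -0.1609115 ] 0.9848064805090505
[[463.9  41.6]
 [531.   41.6]
 [448.9 198.4]
 [508.7 198. ]
 [485.1  33.1]
 [562.1  33.2]
 [465.5 211.6]
 [532.9 211.1]]
[[ 0.5041 -0.0259  0.06  ]
 [ 0.5126  0.027   0.06  ]
 [ 0.6488  0.0063  0.06  ]
 [ 0.6389 -0.0522  0.06  ]] [ 0.57611155 -0.01121273  0.06      ]
t 9.57 ee [ 0.5971 -0.1689  0.1952] ty 1.4035 q6 -0.244 zax [-1.e-04  0.e+00 -1.e+00]
shift(tool mm) [ 47.  151.2  -4.8] turn -0.36 (z down)
```

```bash
python3 -m inch '{"claw":[0.050,0.050,0.050,0.050,0.050],"dp":[[0.009,0.030,0],[0.010,0.030,0],[0.010,0.030,0],[0.009,0.030,0],[0.009,0.030,0]],"turn":[-0.3,0,0,0,0]}'
python3 -m inch '{"claw":[0.050,0.050,0.050,0.050,0.050],"dp":[[0,0,0],[0,0,0.025],[0,0,0.030],[0,0,0.030],[0,0,0.020]],"turn":[0,0,0,0,0]}'
python3 -m inch '{"claw":[0.050,0.050,0.050,0.050,0.050],"dp":[[0,0,0],[0,0,0],[0,0,0],[0,0,0],[0,0,0]],"turn":[0,0,0,0,0]}'
python3 - <<'E'
from h import *
plan((.576,-.013,.0772),-.163+np.pi/2)
E
```

```text
time_s: 10.2
ee_pos: [0.5749, -0.0126, 0.1954]
tool_rot: [0.255, 3.131, 0.0]
force: [0.0, 0.4, -3.3]
opening: 0.0572
finger_force: 38.6
time_s: 10.82
ee_pos: [0.5747, -0.0144, 0.0888]
tool_rot: [-0.256, -3.13, 0.0]
force: [0.5, -0.5, -2.3]
opening: 0.0572
finger_force: 38.6
time_s: 11.45
ee_pos: [0.5752, -0.0136, 0.0907]
tool_rot: [0.255, 3.131, -0.0]
force: [-1.0, -0.1, -1.6]
opening: 0.0575
finger_force: 38.5
t 11.45 ee [ 0.5752 -0.0136  0.0907] ty 1.4085 q6 -0.007 zax [ 6.e-04 -2.e-04 -1.e+00]
shift(tool mm) [-0.7  0.7 13.5] turn 0.04 (z down)
```

```bash
python3 -m inch '{"claw":[0.050,0.050,0.050,0.050,0.050],"dp":[[0,0.0007,0.004],[0,0,0.003],[0,0,0.002],[0,0,0.002],[0,0,0.001]],"turn":[0,0,0,0,0]}'
python3 -m inch '{"claw":[0.050,0.050,0.050,0.050,0.050],"dp":[[0,0,0.001],[0,0,0.001],[0,0,0],[0,0,0],[0,0,0]],"turn":[0,0,0,0,0]}'
```

```text
time_s: 12.08
ee_pos: [0.5751, -0.0129, 0.0781]
tool_rot: [-0.255, -3.131, -0.0]
force: [0.7, 0.4, -2.1]
opening: 0.0575
finger_force: 38.5
time_s: 12.7
ee_pos: [0.5752, -0.0129, 0.0773]
tool_rot: [0.255, 3.13, -0.001]
force: [-3.3, 0.1, 7.2]
opening: 0.0574
finger_force: 39.6
```

```bash
python3 -m inch '{"claw":[0.060,0.070,0.085,0.085,0.085],"dp":[[0,0,0],[0,0,0],[0,0,0],[0,0,0],[0,0,0]],"turn":[0,0,0,0,0]}'
python3 -m inch '{"claw":[0.085,0.085,0.085,0.085,0.085],"dp":[[0,0,0],[0,0,-0.010],[0,0,-0.050],[0,0,-0.060],[0,0,-0.060]],"turn":[0,0,0,0,0]}'
python3 -m inch '{"claw":[0.085,0.085,0.085,0.085,0.085],"dp":[[-0.030,0,-0.020],[-0.050,0,0],[-0.050,0,0],[0,0,0],[0,0,0]],"turn":[0,0,0,0,0]}'
python3 - <<'E'
from h import *
s=arm.state();im=arm.grab_frame("wrist");cv2.imwrite("pics/w4.png",im);np.save("s4.npy",s,allow_pickle=True)
plan((.486,.311,.30),.2)
E
```

```text
time_s: 13.32
ee_pos: [0.5751, -0.0129, 0.0762]
tool_rot: [-0.255, -3.131, -0.0]
force: [-0.3, 0.3, 0.4]
opening: 0.085
finger_force: 0.0
time_s: 13.95
ee_pos: [0.5747, -0.0128, 0.259]
tool_rot: [0.255, 3.131, -0.0]
force: [2.1, -0.7, 0.1]
opening: 0.0847
finger_force: 0.0
time_s: 14.58
ee_pos: [0.7031, -0.0339, 0.2762]
tool_rot: [-0.255, -3.13, -0.0]
force: [-0.2, 0.0, 0.2]
opening: 0.0849
finger_force: 0.0
t 14.62 ee [ 0.7027 -0.0337  0.277 ] ty 1.4084 q6 -0.005 zax [ 3.e-04 -0.e+00 -1.e+00]
shift(tool mm) [269.6 305.1 -23. ] turn 69.24 (z down)
```

View pics/w4.png

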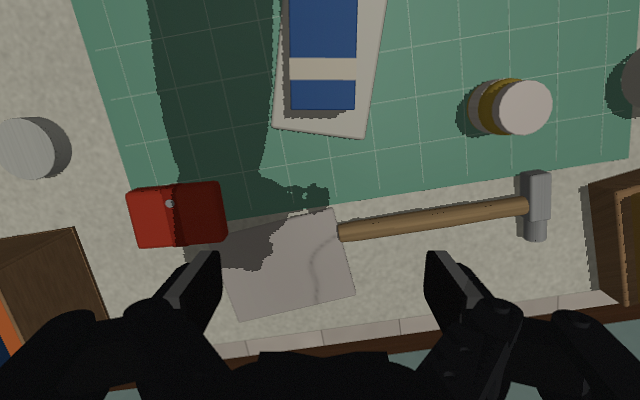

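The blue case lies flush on the gold one; only blue shows above the board. Next I go to the far-y side of the maul and turn the gripper to close across the holder.

```bash
python3 -m inch '{"claw":[0.085,0.085,0.085,0.085,0.085],"dp":[[0.027,0.041,-0.020],[0.027,0.041,0],[0.027,0.041,0],[0.027,0.041,0],[0.027,0.041,0]],"turn":[0,0,0,0,0]}'
python3 -m inch '{"claw":[0.085,0.085,0.085,0.085,0.085],"dp":[[0.027,0.041,0],[0.027,0.041,0],[0.027,0.041,0],[0.027,0.041,0],[0.027,0.041,0]],"turn":[0,0,0,0,0]}'
python3 -m inch '{"claw":[0.085,0.085,0.085,0.085,0.085],"dp":[[0,0,0],[0,0,0],[0,0,0],[0,0,0],[0,0,0]],"turn":[-9.8,-9.8,-9.8,-9.8,-9.8]}'
python3 -m inch '{"claw":[0.085,0.085,0.085,0.085,0.085],"dp":[[0,0,0],[0,0,0],[0,0,0],[0,0,0],[0,0,0]],"turn":[-9.8,-9.8,-9.8,-9.8,0]}'
python3 - <<'E'
from h import *
s=arm.state();im=arm.grab_frame("wrist");cv2.imwrite("pics/w5.png",im);np.save("s5.npy",s,allow_pickle=True)
print([(d["position"],d["score"]) for d in arm.recognise("wrist","maul")])
plan((.486,.311,.30),-.19)
E
```

```text
time_s: 15.25
ee_pos: [0.6011, 0.1915, 0.2982]
tool_rot: [0.255, 3.129, 0.001]
force: [-0.0, 0.4, 0.3]
opening: 0.085
finger_force: 0.0
time_s: 15.88
ee_pos: [0.5012, 0.4152, 0.2982]
tool_rot: [0.254, 3.129, 0.002]
force: [0.2, -0.8, 0.2]
opening: 0.0853
finger_force: 0.0
time_s: 16.5
ee_pos: [0.502, 0.4138, 0.2981]
tool_rot: [-1.075, 2.95, 0.001]
force: [-1.1, 0.3, 0.2]
opening: 0.0849
finger_force: 0.0
time_s: 17.12
ee_pos: [0.5023, 0.4139, 0.2979]
tool_rot: [-1.994, 2.425, -0.0]
force: [-0.4, -0.2, -0.1]
opening: 0.0849
finger_force: 0.0
[([0.4899, 0.317, 0.1701], 0.75)]
t 17.23 ee [0.5026 0.4141 0.2974] ty 2.9439 q6 -0.813 zax [ 1.1e-03  7.0e-04 -1.0e+00]
shift(tool mm) [104.3  -3.9  -2.7] turn -0.44 (z down)
```

View pics/w5.png

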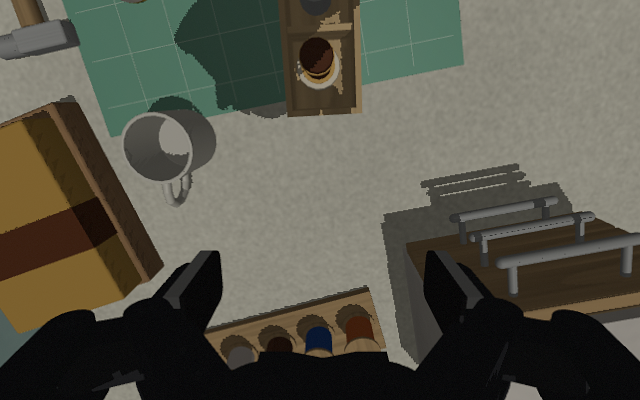

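The maul's dark handle end shows at about (316,52), with the cream head below it at (320,72). I'll check the fit by projecting its circles.

Run:
```python
from h import *
s=np.load("s5.npy",allow_pickle=True).item();c=cam("wrist",s);im=cv2.imread("pics/w5.png")
print(ray(c,[[316.5,53]],.171))
x,y=ray(c,[[316.5,53]],.171)[0,:2]
t=np.linspace(0,2*np.pi,60)
o=cv2.resize(im[0:130,260:390],None,fx=4.5,fy=4.5,interpolation=cv2.INTER_CUBIC)
for z,r,col in((.171,.013,(255,0,255)),(.076,.022,(255,255,0))):
    p=proj(c,np.c_[x+r*np.cos(t),y+r*np.sin(t),0*t+z]);p=((p-[260,0]+.5)*4.5).astype(int)
    cv2.polylines(o,[p.reshape(-1,1,2)],True,col,1)
cv2.imwrite("pics/w5c.png",cv2.convertScaleAbs(o,alpha=1.6))
plan((x,y,.30),-.19)
```

```text
[[0.48692927 0.31479988 0.171     ]]
t 17.23 ee [0.5026 0.4141 0.2974] ty 2.9439 q6 -0.813 zax [ 1.1e-03  7.0e-04 -1.0e+00]
shift(tool mm) [100.4  -4.1  -2.7] turn -0.44 (z down)
```

View pics/w5c.png

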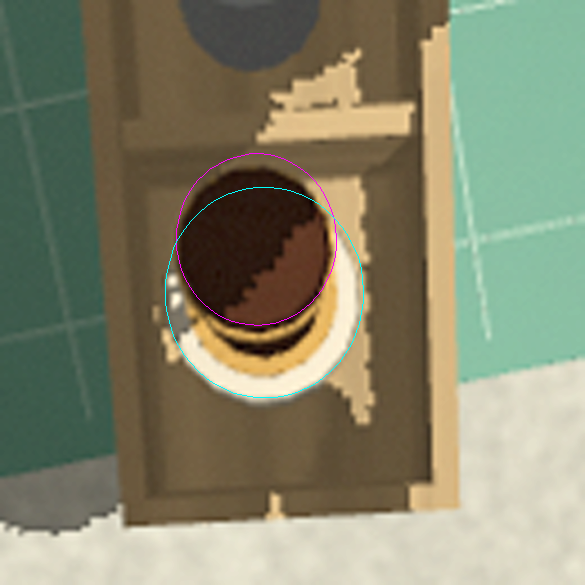

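```bash
python3 -m inch '{"claw":[0.085,0.085,0.085,0.085,0.085],"dp":[[0.020,-0.002,0],[0.030,-0.002,0],[0.030,0,0],[0.020,0,0],[0,0,0]],"turn":[0,0,0,0,0]}'
python3 - <<'E'
from h import *
plan((.487,.3145,.11),-.19)
E
```

```text
time_s: 17.85
ee_pos: [0.4875, 0.3144, 0.2972]
tool_rot: [-1.99, 2.429, -0.001]
force: [0.8, -0.3, 0.5]
opening: 0.0851
finger_force: 0.0
t 17.85 ee [0.4875 0.3144 0.2972] ty 2.9437 q6 -0.945 zax [ 1.1e-03  5.0e-04 -1.0e+00]
shift(tool mm) [1.000e-01 7.000e-01 1.872e+02] turn -0.45 (z down)
```

```bash
python3 -m inch '{"claw":[0.085,0.085,0.085,0.085,0.085],"dp":[[0,0,0.035],[0,0,0.050],[0,0,0.050],[0,0,0.040],[0,0,0.012]],"turn":[0,0,0,0,0]}'
python3 -m inch '{"claw":[0.050,0.035,0.020,0.015,0.015],"dp":[[0,0,0],[0,0,0],[0,0,0],[0,0,0],[0,0,0]],"turn":[0,0,0,0,0]}' 50
python3 -m inch '{"claw":[0.015,0.015,0.015,0.015,0.015],"dp":[[0,0,0],[0,0,0],[0,0,0],[0,0,0],[0,0,0]],"turn":[0,0,0,0,0]}'
python3 - <<'E'
from h import *
plan((.487,.3145,.11),-.19)
E
```

```text
time_s: 18.48
ee_pos: [0.4868, 0.3156, 0.1071]
tool_rot: [1.993, -2.424, -0.002]
force: [-0.4, 0.5, 1.3]
opening: 0.0852
finger_force: 0.0
time_s: 19.1
ee_pos: [0.4885, 0.3158, 0.1107]
tool_rot: [-1.994, 2.424, -0.001]
force: [-1.3, 0.7, 5.3]
opening: 0.0246
finger_force: 48.8
time_s: 19.73
ee_pos: [0.4885, 0.3158, 0.1107]
tool_rot: [-1.994, 2.424, -0.001]
force: [-1.0, 0.9, 5.5]
opening: 0.0249
finger_force: 48.8
t 19.73 ee [0.4885 0.3158 0.1107] ty 2.9476 q6 -0.947 zax [ 0.002   0.0012 -1.    ]
shift(tool mm) [1.5 1.2 0.7] turn -0.23 (z down)
```

```bash
python3 -m inch '{"claw":[0.015,0.015,0.015,0.015,0.015],"dp":[[0,0,-0.010],[0,0,-0.030],[0,0,-0.040],[0,0,-0.040],[0,0,-0.040]],"turn":[0,0,0,0,0]}'
python3 -m inch '{"claw":[0.015,0.015,0.015,0.015,0.015],"dp":[[0,0,-0.035],[0,0,-0.025],[0,0,-0.010],[0,0,0],[0,0,0]],"turn":[0,0,0,0,0]}'
python3 - <<'E'
from h import *
plan((.575,-.013,.2047),-.19)
im=arm.grab_frame("scene");cv2.imwrite("pics/s6.png",im)
c=cam("scene");s=arm.state();x,y,z=s["ee_pos"]
print(proj(c,[[x,y,z+.06],[x,y,z-.1047]]))
cv2.imwrite("pics/s6c.png",cv2.resize(im[60:260,260:460],None,fx=3,fy=3,interpolation=cv2.INTER_CUBIC))
E
```

```text
time_s: 20.35
ee_pos: [0.4876, 0.3153, 0.2712]
tool_rot: [-1.996, 2.426, -0.0]
force: [0.8, -0.4, -3.0]
opening: 0.0247
finger_force: 49.6
time_s: 20.98
ee_pos: [0.4877, 0.3153, 0.3381]
tool_rot: [1.995, -2.425, -0.001]
force: [-0.3, -0.8, -2.7]
opening: 0.0245
finger_force: 49.7
t 20.98 ee [0.4877 0.3153 0.3381] ty 2.9476 q6 -0.947 zax [-1.8e-03 -8.0e-04 -1.0e+00]
shift(tool mm) [ 305.2 -149.1  133.5] turn -0.23 (z down)
[[398.27596976  70.08025382]
 [390.12515855 118.58007781]]
```

View pics/s6c.png

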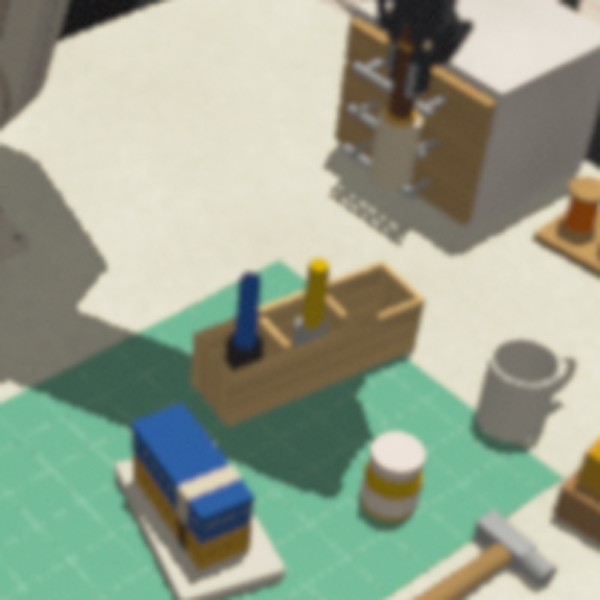

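The scene view shows the maul lifted clear and hanging upright, the blue case stacked square on the gold one, and the other two tools in their wells. Now I carry the maul over.

```bash
python3 -m inch '{"claw":[0.015,0.015,0.015,0.015,0.015],"dp":[[0.015,-0.0075,0],[0.030,-0.0145,0],[0.036,-0.0175,0],[0.036,-0.0175,0],[0.036,-0.0175,0]],"turn":[0,0,0,0,0]}'
python3 -m inch '{"claw":[0.015,0.015,0.015,0.015,0.015],"dp":[[0.036,-0.0175,0],[0.036,-0.0175,0],[0.036,-0.0175,0],[0.030,-0.0145,0],[0.014,-0.007,0]],"turn":[0,0,0,0,0]}'
python3 -m inch '{"claw":[0.015,0.015,0.015,0.015,0.015],"dp":[[0,0,0.010],[0,0,0.030],[0,0,0.040],[0,0,0.025],[0,0,0.010]],"turn":[0,0,0,0,0]}'
python3 -m inch '{"claw":[0.015,0.015,0.015,0.015,0.015],"dp":[[0,0,0],[0,0,0],[0,0,0],[0,0,0],[0,0,0]],"turn":[0,0,0,0,0]}'
python3 - <<'E'
from h import *
plan((.575,-.013,.2047),-.19)
print([(d["position"],d["score"]) for d in arm.recognise("scene","maul")]) if 0 else 0
E
```

```text
time_s: 21.65
ee_pos: [0.5316, 0.1489, 0.3389]
tool_rot: [1.995, -2.426, -0.0]
force: [-0.3, 0.1, -2.7]
opening: 0.0246
finger_force: 49.6
time_s: 22.28
ee_pos: [0.5749, -0.0149, 0.3387]
tool_rot: [1.993, -2.428, -0.001]
force: [1.2, -0.1, -3.3]
opening: 0.0245
finger_force: 49.6
time_s: 22.9
ee_pos: [0.5737, -0.0113, 0.2226]
tool_rot: [1.996, -2.424, -0.003]
force: [0.3, -0.6, -2.5]
opening: 0.0249
finger_force: 49.7
time_s: 23.52
ee_pos: [0.575, -0.0125, 0.2245]
tool_rot: [-1.996, 2.426, -0.0]
force: [0.9, -0.2, -2.8]
opening: 0.0248
finger_force: 49.8
t 23.52 ee [ 0.575  -0.0125  0.2245] ty 2.9476 q6 -1.544 zax [ 3.e-04 -1.e-04 -1.e+00]
shift(tool mm) [ 0.5 -0.1 19.8] turn -0.23 (z down)
```

```bash
python3 -m inch '{"claw":[0.015,0.015,0.015,0.015,0.015],"dp":[[0,0,0.005],[0,0,0.005],[0,0,0.003],[0,0,0.002],[0,0,0.002]],"turn":[0,0,0,0,0]}'
python3 -m inch '{"claw":[0.015,0.015,0.015,0.015,0.015],"dp":[[0,0,0.001],[0,0,0.001],[0,0,0.001],[0,0,0],[0,0,0]],"turn":[0,0,0,0,0]}'
```

```text
time_s: 24.15
ee_pos: [0.5749, -0.0124, 0.2072]
tool_rot: [-1.996, 2.426, -0.0]
force: [0.0, 0.4, -1.8]
opening: 0.025
finger_force: 49.8
time_s: 24.78
ee_pos: [0.575, -0.0124, 0.2047]
tool_rot: [-1.996, 2.426, -0.001]
force: [-1.6, -0.9, 2.4]
opening: 0.0253
finger_force: 50.4
```

Contact: the force went from −2.8 to +2.4 N. I release gently, then check before going up.

```bash
python3 -m inch '{"claw":[0.027,0.030,0.036,0.050,0.060],"dp":[[0,0,0],[0,0,0],[0,0,0],[0,0,0],[0,0,0]],"turn":[0,0,0,0,0]}'
python3 -m inch '{"claw":[0.070,0.070,0.070,0.070,0.070],"dp":[[0,0,0],[0,0,0],[0,0,-0.010],[0,0,-0.040],[0,0,-0.050]],"turn":[0,0,0,0,0]}'
python3 -m inch '{"claw":[0.070,0.070,0.070,0.070,0.070],"dp":[[0,0,-0.040],[-0.050,0,0],[-0.050,0,0],[-0.030,0,0],[0,0,0]],"turn":[0,0,0,0,0]}'
python3 - <<'E'
from h import *
s=arm.state();im=arm.grab_frame("scene");w=arm.grab_frame("wrist")
print(s["ee_pos"])
c=cam("scene");print(proj(c,[[.575,-.013,.265],[.575,-.013,.1]]))
a=cv2.resize(im[130:290,260:440],(540,480),interpolation=cv2.INTER_CUBIC);cv2.imwrite("pics/f.png",np.r_[a][:, :])
E
```

```text
time_s: 25.4
ee_pos: [0.5749, -0.0124, 0.2043]
tool_rot: [1.996, -2.426, 0.0]
force: [-0.2, -0.4, 1.2]
opening: 0.0598
finger_force: 0.0
time_s: 26.02
ee_pos: [0.5744, -0.0124, 0.3055]
tool_rot: [1.995, -2.425, -0.002]
force: [1.3, -0.7, 0.2]
opening: 0.0699
finger_force: 0.0
time_s: 26.65
ee_pos: [0.6, 0.117, 0.3445]
tool_rot: [-1.999, 2.423, 0.0]
force: [0.2, -0.3, -1.0]
opening: 0.07
finger_force: 0.0
[0.60001417 0.11704778 0.34453095]
[[325.52622537 169.60140971]
 [323.38839655 212.37073017]]
```

View pics/f.png

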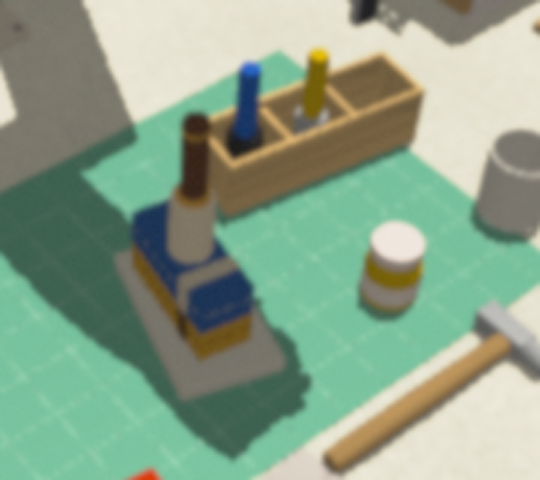

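The maul stands upright in the middle of the blue case: top at crop (196,120), foot at about (190,255). The stack is square and everything else is in place. I'm handing in.

```bash
python3 -c "
from station import arm
print(arm.job_done())"
```

```text
the job is handed in; nothing more can be done
None
```

The job is handed in at about 27 s on the robot's clock: the blue case sits square on the gold one, the maul stands upright head down in its middle, and the last picture shows the other tools and nearby things in place; the hand-in returned no verdict.

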